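# Make up the engraving kit and the polishing kit

## Task

Make up two carver's kits in the notched wooden trays. The engraving kit goes in the plain tray: the straight bone plate flat on the floor of the trough, then the wooden-handled graver laid level over it, its handle in the wide notch and its blade in the narrow notch. The polishing kit goes in the tray with the side pocket: the fin-shaped bone blank flat in the trough, the black collet handle laid level over it with its grip in the wide notch and its nose in the narrow one, and the felt wheel flat in the side pocket; leave the pillow-shaped bone offcut lying where it is.

Things in the scene. Friction and masses are not known exactly. Their poses are not given: they have to be found in the camera images.
- plain_tray: Plain plywood tray, fixed, 116 x 92 mm. Origin: underside, centre; +x (away from robot) to the narrow notch. Trough inside 100 x 80 mm, floor z 6, side walls 6 thick to z 20. End boards 8 thick to z 42, notched at y 0: -x end wide notch 34 wide, seat z 22, for a tool's handle; +x end narrow notch 20 wide, seat z 30, for its blade. A tool seats with its origin at (0, 0, 22), its +y toward -x.
- pocket_tray: Plywood tray with a side pocket, fixed, 116 (x) x 140 (y) mm. Origin, axes, trough, walls and notches exactly as the plain tray's (origin under the trough's centre, not the whole tray's). Along its +y side, beyond a 6 mm wall, lies the pocket: inside 100 (x) x 42 (y) mm, centred at (0, +67), floor z 6, walls to z 20.
- plate: Straight flat bone plate with sawn edges, 26 x 63 x 5 mm (x, y, z), 16 g. Origin: centre of the underside; y along its length, z up.
- fin: Flat fin-shaped bone blank (broad at one end, narrow at the other), 37 x 76 x 6 mm (x, y, z), 20 g. Origin: centre of the underside; y along its length, z up.
- offcut: Pillow-shaped raw bone offcut, 28 x 48 x 11 mm, 25 g, spare stock that belongs to neither kit. Origin: centre of the underside.
- wheel: Felt polishing wheel, a pale disc 26 mm across and 8 mm thick, 12 g, lying flat. Origin: centre of the underside, z up.
- graver: Graver, turned wooden handle and thin steel blade, 144 mm long, about 60 g. Origin: mid-length, at the height of the handle's underside; +y toward the handle's butt, z up. Handle y -3 to +71 mm, 21 mm thick; blade y -4 to -72, 6 wide, its underside 8 mm above the handle's. Grip across x near y +28 (balance point).
- collet_handle: Collet handle, ribbed black grip with a short thin collet nose, 131 mm long, about 85 g. Origin: mid-length, at the height of the grip's underside; +y toward the grip's butt, z up. Grip y -34 to +64 mm, 25 mm thick; nose y -34 to -64, 9 wide, its underside 8 mm above the grip's. Hold across x near y +13 (balance point).

How it is judged:
By the outcome, as a careful person would: the job done as asked, in the order asked, and still so for the second after the job is handed in, with the robot touching nothing.
It also fails if it takes over 99 s, if anything falls off the work surface, if the arm or the gripper's body presses on something with over 40 N, if the wrist force passes 120 N, or if a joint passes its speed limit or range.

## Robot

A 6-joint arm with a two-finger parallel gripper is mounted at the origin on a cart in front of the work surface, level with it; the furniture and walls round the work are solid. World frame = base frame: x ahead of the robot, y to its left, z up, the work surface at z = 0. Lengths are in m, angles in rad, forces in N, time in s.
With the tool pointing down it reaches from about 0.375 to 0.9 m from the base axis. Payload 3.1 kg.
Tool frame: the origin (TCP) lies at the very end of the fingers, on their centre line; the grasp point (between the pads) lies 19 mm behind it; z points along the fingers, y is the line along which they close (so a half turn about z gives the same grasp; the last joint's range is limited). The gripper opens to 87 mm and grips with 3 to 60 N. Pads are 19 mm wide; open, the fingers measure 117 mm over their backs; the gripper's body (75 mm by 190 mm) begins 51 mm behind the grasp point.
Start: joints at [-1.49, 0.527, 1.433, -0, 1.181, -0.178], TCP at [0.161, -0.604, 0.195] pointing down, gripper open.
Joint ranges: [-3.08, 3.08], [-0.75, 2.2], [0.22, 2.44], [-1.43, 4.57], [0, 2.65], [-2.85, 2.85]. Speed limits (rad/s): [2.79, 2.79, 3.14, 3.14, 3.14, 3.14].

## Interface

Orientations are given as a unit quaternion [w, x, y, z].
In Python, from bench import arm gives the robot as it stands.
- The arm moves only by the tool send_rows, never from a script. Its argument "targets" is a list of rows, each an object with "dp": the shift along the world's x, y, z in units of 25 mm (1.0 is 25 mm), a list of three; "dr": the turn, a rotation vector about the world's x, y, z in rad, a list of three. A call has 1 to 8 rows; each row is the pose to reach, as a shift and turn from the pose commanded when the call began; what a row does not reach only later rows make up. A row lasts 1/8 s, in which the tool goes at most 62.5 mm and 10.7 degrees, less where a joint would pass 70% of its speed; a pose out of reach is approached as far as the arm can. A call with a gripper value outside its range is refused whole. "gripper" is the closure, from -1 (fully open) to 1 (shut), set as the call begins (left out, the last holds). The fingers move at their own pace and stop on an object; "newtons" is the grip in N (left out, the last holds). Time passes only in rows, so rows that repeat a pose let the fingers close. It gives the time, the measured TCP pose, the force, the opening and the grip force at its end, in the units of the state.
- arm.sense(): the state, without advancing time (a new reading comes with each control period).
- arm.camera(name): name is "scene" or "top" or "wrist"; returns a dict with "pixels" (480x640x3 uint8, red, green, blue), "fovy" (degrees; the focal length in pixels is half the picture's height over the tangent of half this angle, whatever the lens; pixels are square), "cx", "cy" (the principal point, pixels), "R" (3x3) and "t" (3): a world point X has camera coordinates R X + t. Camera axes: x right, y down, z forward; pixel columns grow to the right and rows downward; lengths in m; the calibration is good to about 2 mm. A picture is of the moment at which its call begins. There is no depth.
- arm.job_done(): hands the job in; it is judged then, once.
The state is a dict: "t": time; "qpos": joint angles; "joint_velocities": joint speeds; "effort": joint torques, N m; "tool_pos": TCP position; "orientation": TCP orientation; "wrist_force": force on the tool from outside, world axes, zero at the start; "torque": the same for the moment, N m; "width": finger opening in m; "finger_force": force on a finger pad.
Only numpy, scipy, OpenCV 4.12 (cv2) and the standard library are available. Lean on these libraries where they do the work, as an engineer would, in place of code of your own. Each camera call takes 0.05 s, during which the arm holds its last target. There are 200 camera calls.

## Working session

There is one attempt and no reset: what is moved stays moved. The work goes in short steps, Python scripts to look and compute and a tool call to move; the robot and the scene stay as the last step left them, time stands still between calls to the robot, and variables do not carry over. Pictures are saved under pics/ and viewed, at most 14 in all, crops included, and the job is handed in when it is done.

Besides the shell and the picture viewer there is one more tool, called after "Request:" as name(argument=value, ...), one argument or row to a line, values as JSON. send_rows: Moves the arm, as the interface text tells. Its arguments: {"type":"object","properties":{"targets":{"type":"array","items":{"type":"object","properties":{"dp":{"type":"array","items":{"type":"number"}},"dr":{"type":"array","items":{"type":"number"}}}}},"gripper":{"type":"number"},"newtons":{"type":"number"}},"required":["targets"]}

```bash
mkdir -p pics; ls; cat > h.py <<'E'
import numpy as np,cv2
from bench import arm
def snap(n,f):
    c=arm.camera(n); cv2.imwrite(f,cv2.cvtColor(c["pixels"],cv2.COLOR_RGB2BGR))
    np.savez(f[:-4]+'.npz',**{k:np.array(v) for k,v in c.items()}); return c
def load(f): return dict(np.load(f))
def ray(c,uv,z):
    f=240/np.tan(np.radians(float(c["fovy"]))/2); R,t=np.array(c["R"]),np.array(c["t"])
    uv=np.atleast_2d(uv).astype(float)
    d=np.c_[(uv[:,0]-c["cx"])/f,(uv[:,1]-c["cy"])/f,np.ones(len(uv))]@R
    o=-R.T@t
    return o+d*((z-o[2])/d[:,2])[:,None]
def proj(c,X):
    f=240/np.tan(np.radians(float(c["fovy"]))/2)
    p=np.atleast_2d(X)@np.array(c["R"]).T+c["t"]
    return np.c_[f*p[:,0]/p[:,2]+c["cx"],f*p[:,1]/p[:,2]+c["cy"]]
E
python3 - <<'E'
from h import *
for n in("scene","top"):
    c=snap(n,f"pics/{n}0.png"); print(n,c["fovy"],c["cx"],c["cy"],-c["R"].T@c["t"])
print(arm.sense())
E
```

```text
pics
scene 47.46831970325248 313.21383366466716 237.26694730700592 [0.239951   0.67209152 0.71422779]
top 48.126203893162355 315.037957357151 238.4315530064162 [0.47872288 0.0828922  0.97508916]
{'t': 0.1, 'qpos': array([-1.48949692e+00,  5.28402878e-01,  1.43374154e+00,  3.66447877e-05,
        1.18139847e+00, -1.78504743e-01]), 'joint_velocities': array([-9.31969072e-04, -1.13380083e-03, -2.36794549e-03,  5.96222662e-04,
       -7.31454040e-05,  2.78238833e-04]), 'effort': array([-6.67291715e-04, -4.40985918e+01, -1.77150893e+01,  6.35930314e-02,
        5.34043915e-02, -3.65541734e-05]), 'tool_pos': array([ 0.16053649, -0.60331266,  0.19386168]), 'orientation': array([-9.73146214e-04,  9.91575015e-01,  1.29530069e-01,  6.42987608e-05]), 'wrist_force': array([ 0.26059156, -0.42487952, -0.46741954]), 'torque': array([-0.05798762, -0.03161447, -0.02734198]), 'finger_force': 0.0, 'width': 0.08669572289370102}
```

View pics/top0.png

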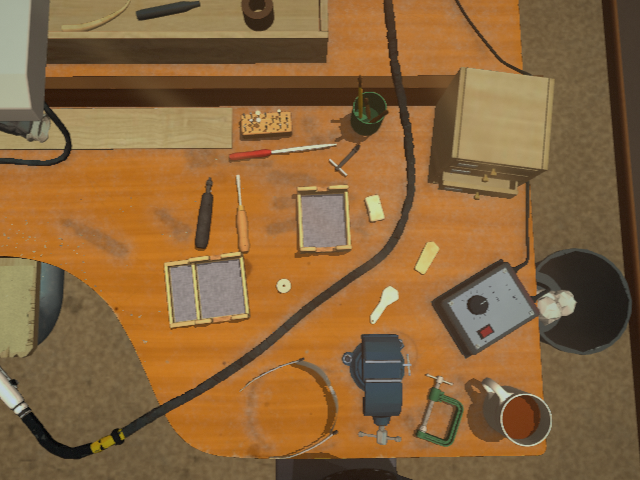

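View pics/scene0.png

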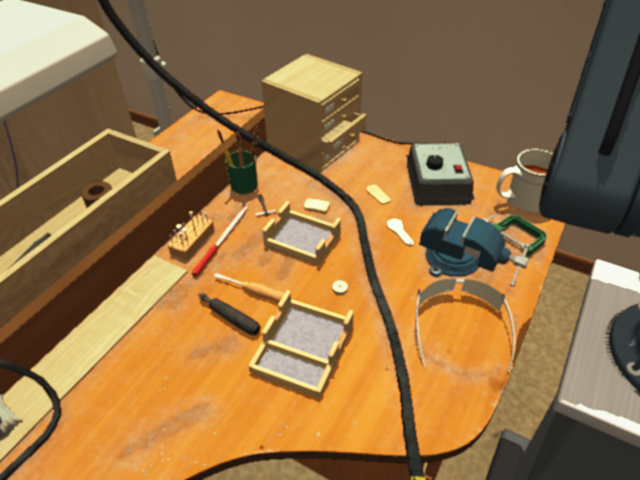

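The top view shows the pocket tray at (207,290), the plain tray at (324,219), the graver at (242,215), the collet handle at (204,215) and the wheel at (284,286). The bone pieces are at (374,208), (427,257) and (384,304), and a dark cable passes among them. Next I'll zoom in and measure.

```bash
python3 - <<'E'
from h import *
a=cv2.imread('pics/top0.png')[165:335,155:455]
b=cv2.imread('pics/scene0.png')[165:335,160:430]
im=np.vstack([cv2.resize(a,(600,340),interpolation=3),]) 
cv2.imwrite('pics/crop1.png',cv2.resize(a,(800,453),interpolation=cv2.INTER_CUBIC))
# cable centreline triangulation
ct,cs=load('pics/top0.npz'),load('pics/scene0.npz')
def dark(c):
    h=cv2.cvtColor(c['pixels'],cv2.COLOR_RGB2HSV); return ((h[...,2]<75)&(h[...,1]<110)).astype(np.uint8)
mt,ms=dark(ct),dark(cs)
for v in (130,170,200,230,250,270,290,310,340,370,400):
    xs=np.where(mt[v])[0]; xs=xs[(xs>150)&(xs<420)]
    print(v,[ (int(g[0]),int(g[-1])) for g in np.split(xs,np.where(np.diff(xs)>2)[0]+1) if len(g)>5])
print('scene')
for v in (30,60,100,130,160,190,210,240,270,300,350,400,450):
    xs=np.where(ms[v])[0]
    print(v,[ (int(g[0]),int(g[-1])) for g in np.split(xs,np.where(np.diff(xs)>2)[0]+1) if len(g)>4])
E
```

```text
130 [(405, 410)]
170 [(408, 414)]
200 [(405, 411)]
230 [(395, 402)]
250 []
270 []
290 [(329, 337)]
310 [(300, 310)]
340 [(362, 398)]
370 [(222, 236), (350, 358)]
400 [(170, 188)]
scene
30 [(117, 128), (595, 639)]
60 [(145, 153), (585, 639)]
100 [(183, 201), (573, 639)]
130 [(234, 244), (565, 639)]
160 [(285, 298), (408, 414), (428, 441), (550, 639)]
190 [(333, 341), (413, 471), (541, 639)]
210 [(353, 358), (540, 639)]
240 [(361, 366), (421, 444), (463, 472), (500, 504)]
270 [(367, 374), (444, 471)]
300 [(377, 384)]
350 [(393, 400), (611, 639)]
400 [(52, 58), (401, 410)]
450 [(26, 34), (407, 417), (496, 522), (525, 639)]
```

View pics/crop1.png

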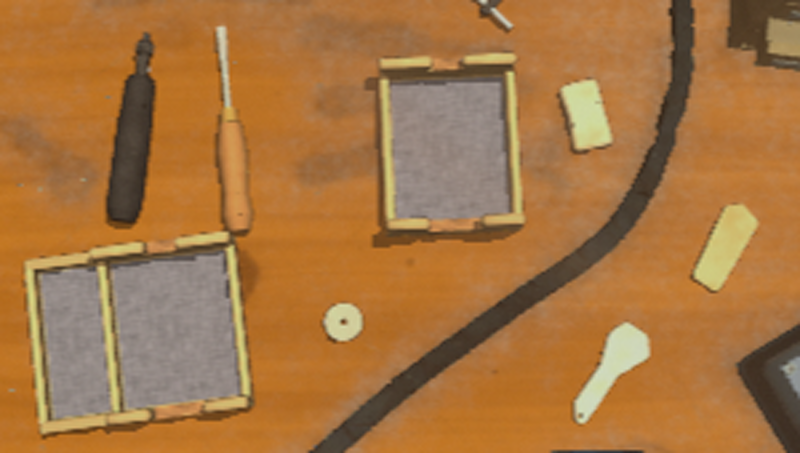

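The crop shows the wide notch at the near end of both trays, with the plate at top-view (427,257), the fin at (384,304) and the pillow offcut at (374,208). I'll now measure the poses and the cable's height.

```bash
cat > meas.py <<'E'
from h import *
ct,cs=load('pics/top0.npz'),load('pics/scene0.npz')
# cable height
sv=[30,60,100,130,160,190,210,240,270,300,350,400,450];su=[122.5,149,192,239,291.5,337,355.5,363.5,370.5,380.5,396.5,405.5,412]
for uv in [(407.5,130),(411,170),(408,200),(398.5,230),(333,290),(305,310),(229,370),(179,400)]:
    zs=np.arange(0,.5,.005); P=np.array([ray(ct,uv,z)[0] for z in zs]); q=proj(cs,P)
    e=q[:,0]-np.interp(q[:,1],sv,su); i=np.argmin(abs(e)); print('cable',uv,P[i].round(3),round(e[i],1))
def mask(c,box,kind):
    h=cv2.cvtColor(c['pixels'],cv2.COLOR_RGB2HSV).astype(int);H,S,V=h[...,0],h[...,1],h[...,2]
    m={'bone':(V>150)&((S<150)&(H>14)),'dark':V<75,'orange':(H<16)&(S<175)&(V>150),'grey':(S<60)&(V>90)&(V<200)}[kind]
    o=np.zeros(m.shape,np.uint8);x0,y0,x1,y1=box;o[y0:y1,x0:x1]=m[y0:y1,x0:x1]
    n,l,s,_=cv2.connectedComponentsWithStats(o)
    return (l==1+np.argmax(s[1:,4])).astype(np.uint8)
def obj(n,c,box,kind,z):
    m=mask(c,box,kind); v,u=np.where(m); P=ray(c,np.c_[u,v],z)[:,:2]
    r=cv2.minAreaRect((P*1000).astype(np.float32)); ev,vec=np.linalg.eigh(np.cov(P.T)); 
    a=vec[:,1]; s=(P-P.mean(0))@a
    print(n,'mean',(P.mean(0)*1000).round(1),'rect c',np.round(r[0],1),'size',np.round(r[1],1),'axis deg',round(np.degrees(np.arctan2(a[1],a[0])),1),'skew',round((s**3).mean()/s.std()**3,2),'ext',(s.min()*1000).round(1),(s.max()*1000).round(1))
if __name__=='__main__':
    obj('plate',ct,(405,235,450,280),'bone',.005)
    obj('fin',ct,(362,280,405,332),'bone',.006)
    obj('offcut',ct,(358,188,392,228),'bone',.008)
    obj('wheel',ct,(270,272,298,300),'bone',.008)
    obj('collet',ct,(190,172,222,252),'dark',.012)
    for k,b,c in (('graverT',(230,170,255,255),ct),):
        h=cv2.cvtColor(c['pixels'],cv2.COLOR_RGB2HSV)
        print(h[195,239],h[230,243],h[230,228],h[205,310],h[205,374],h[247,325],h[300,215])
    obj('plainfloor',ct,(290,180,360,260),'grey',.006)
    obj('pockfloor',ct,(197,250,250,325),'grey',.006)
    obj('pockside',ct,(165,255,194,330),'grey',.006)
E
python3 meas.py
```

```text
cable (407.5, 130) [ 0.789 -0.099  0.06 ] 0.7
cable (411, 170) [ 0.724 -0.109  0.03 ] 0.8
cable (408, 200) [ 0.672 -0.104  0.015] 0.3
cable (398.5, 230) [ 0.618 -0.087  0.005] -0.2
cable (333, 290) [0.51  0.034 0.005] 0.2
cable (305, 310) [0.475 0.085 0.015] 0.4
cable (229, 370) [0.374 0.217 0.025] -0.0
cable (179, 400) [0.328 0.297 0.045] 0.2
plate mean [ 569.  -136.9] rect c [ 569.3 -136.4] size [25.8 62.2] axis deg 150.3 skew 0.06 ext -31.2 31.2
fin mean [487.4 -56.9] rect c [485.1 -51.7] size [29.2 75.3] axis deg 143.3 skew 0.36 ext -32.2 43.8
offcut mean [660.4 -44.2] rect c [660.8 -44.7] size [48.1 29.8] axis deg -166.8 skew -0.0 ext -24.4 23.8
wheel mean [519.4 123.6] rect c [519.2 124.2] size [25.1 23.2] axis deg 102.0 skew 0.01 ext -13.0 13.0
collet mean [635.7 266.7] rect c [638.8 266.6] size [ 23.  102.5] axis deg 173.8 skew -0.09 ext -54.5 48.1
[ 24  50 195] [ 16 159 209] [ 15 196 186] [ 10  36 147] [ 35  63 218] [ 14 122 159] [ 10  27 140]
plainfloor mean [637.5  50.5] rect c [637.4  50.5] size [95.9 75.7] axis deg -178.1 skew -0.01 ext -48.1 47.9
pockfloor mean [515.1 236.2] rect c [515.7 236.4] size [96.9 76.8] axis deg -173.4 skew -0.02 ext -49.2 47.9
pockside mean [508.1 303.8] rect c [507.8 303.4] size [97.  37.6] axis deg -174.9 skew 0.02 ext -48.4 49.1
```

```bash
python3 - <<'E'
from meas import *
h=cv2.cvtColor(ct['pixels'],cv2.COLOR_RGB2HSV).astype(int);S,V=h[...,1],h[...,2]
def rows(m,u0,u1,vs,zf):
    for v in vs:
        x=np.where(m[v,u0:u1])[0]
        if len(x): x+=u0; print(v,x.min(),x.max(),ray(ct,(x.mean(),v),zf)[0][:2].round(4))
print('graver'); rows((S<177)&(V>150),232,252,range(172,254,6),.011)
print('collet'); rows((V<95),194,216,range(174,252,6),.012)
c=np.where(cv2.inRange(h.astype(np.int16),(0,0,0),(180,177,255))[165:256,232:252])
E
```

```text
cable (407.5, 130) [ 0.789 -0.099  0.06 ] 0.7
cable (411, 170) [ 0.724 -0.109  0.03 ] 0.8
cable (408, 200) [ 0.672 -0.104  0.015] 0.3
cable (398.5, 230) [ 0.618 -0.087  0.005] -0.2
cable (333, 290) [0.51  0.034 0.005] 0.2
cable (305, 310) [0.475 0.085 0.015] 0.4
cable (229, 370) [0.374 0.217 0.025] -0.0
cable (179, 400) [0.328 0.297 0.045] 0.2
graver
172 236 251 [0.7273 0.1955]
178 236 251 [0.716  0.1977]
184 237 240 [0.7049 0.2049]
190 238 240 [0.6937 0.2039]
196 239 240 [0.6825 0.2029]
202 239 241 [0.6714 0.2019]
208 238 243 [0.6603 0.2009]
214 238 245 [0.6492 0.199 ]
220 237 246 [0.6381 0.1989]
226 238 247 [0.6271 0.197 ]
232 239 247 [0.6161 0.1961]
238 240 247 [0.6052 0.1951]
244 239 248 [0.5943 0.195 ]
250 241 247 [0.5834 0.194 ]
collet
180 208 210 [0.7124 0.2586]
186 207 210 [0.7012 0.2594]
192 206 209 [0.6901 0.261 ]
198 202 212 [0.679  0.2617]
204 201 211 [0.6679 0.2634]
210 199 211 [0.6568 0.265 ]
216 198 210 [0.6458 0.2666]
222 198 210 [0.6348 0.2664]
228 197 209 [0.6239 0.2681]
234 196 208 [0.6129 0.2697]
240 195 207 [0.602  0.2713]
246 196 206 [0.5912 0.2711]
```

Request:
send_rows(
  targets=[
    {"dp":[0,0,1],"dr":[0,0,-0.1]},
    {"dp":[4,4.5,1],"dr":[0,0,-0.25]},
    {"dp":[6,7,1],"dr":[0,0,-0.4]},
    {"dp":[8,9.5,1],"dr":[0,0,-0.55]},
    {"dp":[10,12,1],"dr":[0,0,-0.7]},
    {"dp":[12,14.5,0.5],"dr":[0,0,-0.778]},
    {"dp":[14,16.5,0],"dr":[0,0,-0.778]},
    {"dp":[15.2,18.7,-1],"dr":[0,0,-0.778]},
  ],
  gripper=-0.2,
  newtons=15,
)

```text
t: 1.1
tool_pos: [0.4406, -0.2672, 0.1994]
orientation: [0.0, 0.967, -0.256, 0.001]
wrist_force: [0.6, -0.8, 0.8]
width: 0.052
finger_force: 0.0
```

Request:
send_rows(
  targets=[
    {"dp":[2.5,2.6,-0.5]},
    {"dp":[5.0,5.2,-1.5]},
    {"dp":[5.0,5.2,-2]},
    {"dp":[5.0,5.2,-2]},
  ],
)

```text
invalid input at $.targets[0]: expected keys dp, dr
```

```bash
python3 - <<'E'
from h import *
c=snap("wrist","pics/w1.png"); s=arm.sense(); print(s["tool_pos"],s["orientation"],-c["R"].T@c["t"],c["fovy"])
E
```

```text
[ 0.44283181 -0.25926107  0.19777685] [-3.67032857e-03  9.67203618e-01 -2.53975239e-01 -5.18439257e-04] [ 0.50826816 -0.3052057   0.39064124] 61.89492653150166
```

View pics/w1.png

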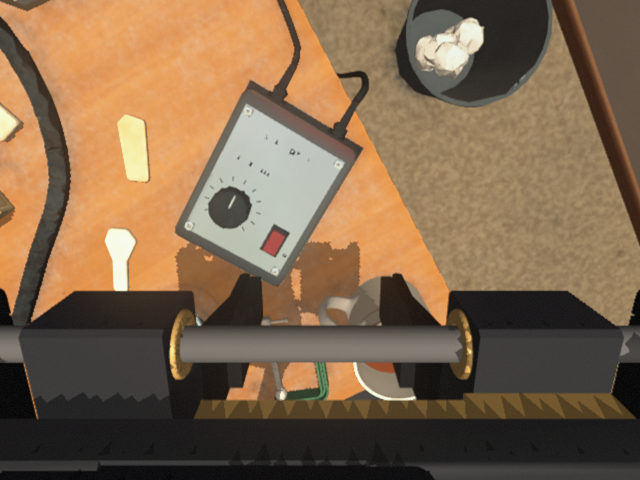

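The wrist view shows the plate whole at (133,148) and the fin's broad end at (120,250). The move was refused because "dr" was missing, so I'll cross-check the plate here and then move.

```bash
python3 - <<'E' | grep -v cable
from meas import *
c=load('pics/w1.npz')
obj('plate',c,(100,100,165,195),'bone',.005)
obj('finbroad',c,(95,215,145,292),'bone',.006)
E
```

```text
plate mean [ 568.3 -135.6] rect c [ 566.9 -136. ] size [27.5 63.5] axis deg 150.3 skew 0.11 ext -30.5 32.8
finbroad mean [488.8 -58.1] rect c [483.  -57.6] size [32.4 67.6] axis deg 141.8 skew 0.43 ext -29.5 40.2
```

Request:
send_rows(
  targets=[
    {"dp":[2.5,2.5,-0.5],"dr":[0,0,0]},
    {"dp":[5.0,4.9,-1.5],"dr":[0,0,0]},
    {"dp":[5.0,4.9,-3],"dr":[0,0,0]},
    {"dp":[5.0,4.9,-4],"dr":[0,0,0]},
    {"dp":[5.0,4.9,-4],"dr":[0,0,0]},
  ],
)

```text
t: 1.78
tool_pos: [0.562, -0.1443, 0.0965]
orientation: [-0.001, 0.967, -0.255, -0.004]
wrist_force: [-0.0, 1.0, 0.7]
width: 0.0522
finger_force: 0.0
```

Request:
send_rows(
  targets=[
    {"dp":[0,0,-1.2],"dr":[0,0,0]},
    {"dp":[0,0,-2.6],"dr":[0,0,0]},
    {"dp":[0,0,-2.6],"dr":[0,0,0]},
    {"dp":[0,0,-2.6],"dr":[0,0,0]},
  ],
)

```text
t: 2.28
tool_pos: [0.5652, -0.1473, 0.0362]
orientation: [0.0, 0.966, -0.257, 0.001]
wrist_force: [0.1, 0.5, 0.1]
width: 0.0524
finger_force: 0.0
```

Request:
send_rows(
  targets=[
    {"dp":[0.13,0.44,0],"dr":[0,0,0]},
    {"dp":[0.13,0.44,-0.8],"dr":[0,0,0]},
    {"dp":[0.13,0.44,-1.36],"dr":[0,0,0]},
    {"dp":[0.13,0.44,-1.36],"dr":[0,0,0]},
    {"dp":[0.13,0.44,-1.36],"dr":[0,0,0]},
  ],
)

```text
t: 2.9
tool_pos: [0.5678, -0.1351, 0.0008]
orientation: [0.0, 0.967, -0.256, 0.0]
wrist_force: [-0.1, -0.4, 0.2]
width: 0.0522
finger_force: 0.0
```

Request:
send_rows(
  targets=[
    {"dp":[0,0,0],"dr":[0,0,0]},
    {"dp":[0,0,0],"dr":[0,0,0]},
    {"dp":[0,0,0],"dr":[0,0,0]},
    {"dp":[0,0,0],"dr":[0,0,0]},
  ],
  gripper=0.6,
)

```text
t: 3.4
tool_pos: [0.5675, -0.1351, 0.0005]
orientation: [0.0, 0.967, -0.256, 0.0]
wrist_force: [0.5, -0.2, 0.2]
width: 0.0215
finger_force: 0.0
```

Request:
send_rows(
  targets=[
    {"dp":[0,0,0],"dr":[0,0,0]},
    {"dp":[0,0,0],"dr":[0,0,0]},
  ],
)

```text
t: 3.65
tool_pos: [0.5674, -0.1351, 0.0004]
orientation: [0.0, 0.967, -0.256, -0.0]
wrist_force: [-0.2, -0.3, 0.6]
width: 0.0179
finger_force: 0.0
```

```bash
python3 - <<'E'
from h import *
c=snap("wrist","pics/w2.png");a=snap("scene","pics/s2.png")["pixels"][140:260,320:480]
b=c["pixels"]
o=np.vstack([cv2.resize(b[150:480],(640,330)),cv2.resize(a[:, :],(320,240),interpolation=2).repeat(1,0) if 0 else cv2.copyMakeBorder(cv2.resize(a,(320,240),interpolation=2),0,0,0,320,0)])
cv2.imwrite("pics/v2.png",o[...,::-1]); print(arm.sense()["width"],arm.sense()["finger_force"])
E
```

```text
0.017672280715412932 0.0
```

View pics/v2.png

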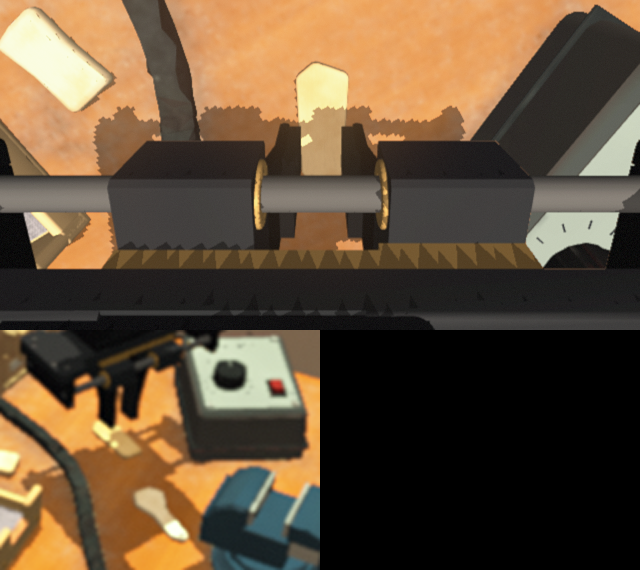

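The fingers look to be closed beside or above the plate, at about (315,140) in the wrist crop and (120,430) in the scene crop. I'll check this by projecting the TCP.

```bash
python3 - <<'E' | grep -v cable
from meas import *
T=arm.sense()["tool_pos"]
for n in('w2','s2'):
    c=load(f'pics/{n}.npz'); print(n,proj(c,T).round(),proj(c,T+[0,0,.019]).round(),proj(c,[[.5685,-.1365,.005]]).round(), -c["R"].T@c["t"])
obj('plate',load('pics/s2.npz'),(355,185,400,235),'bone',.005)
obj('plate0',cs,(355,170,400,215),'bone',.005)
obj('fin0',cs,(380,210,420,250),'bone',.006)
obj('wheel0',cs,(325,275,355,300),'bone',.008)
E
```

```text
w2 [[322. 270.]] [[322. 286.]] [[323. 271.]] [ 0.63530532 -0.17320468  0.19147909]
s2 [[378. 195.]] [[379. 188.]] [[378. 193.]] [0.239951   0.67209152 0.71422779]
plate mean [ 567.9 -131.9] rect c [ 568.9 -134. ] size [28.3 63.8] axis deg 154.3 skew -0.07 ext -33.7 30.0
plate0 mean [ 567.5 -133.8] rect c [ 568.5 -133.6] size [28.3 64.8] axis deg 148.9 skew 0.01 ext -33.2 31.7
fin0 mean [485.8 -53.2] rect c [484.4 -48.6] size [32.5 79.6] axis deg 142.8 skew 0.27 ext -35.3 44.8
wheel0 mean [518.8 125.6] rect c [518.7 125.7] size [25.6 27. ] axis deg 130.8 skew -0.03 ext -14.3 14.1
```

Request:
send_rows(
  targets=[
    {"dp":[0,0,0],"dr":[0,0,0]},
    {"dp":[0,0,0],"dr":[0,0,0]},
    {"dp":[0,0,0],"dr":[0,0,0]},
    {"dp":[0,0,0],"dr":[0,0,0]},
  ],
  gripper=-0.2,
)

```text
t: 4.25
tool_pos: [0.5674, -0.135, 0.0004]
orientation: [-0.0, 0.967, -0.256, -0.0]
wrist_force: [0.0, -0.2, -0.9]
width: 0.0482
finger_force: 0.0
```

Request:
send_rows(
  targets=[
    {"dp":[0,0,-0.08],"dr":[0,0,0]},
    {"dp":[0,0,-0.16],"dr":[0,0,0]},
    {"dp":[0,0,-0.16],"dr":[0,0,0]},
  ],
)

```text
t: 4.62
tool_pos: [0.5672, -0.1349, -0.0039]
orientation: [-0.0, 0.967, -0.256, -0.0]
wrist_force: [-0.1, -0.5, 0.3]
width: 0.052
finger_force: 0.0
```

```bash
python3 - <<'E'
from h import *
c=snap("scene","pics/s3.png")["pixels"]
a=cv2.resize(c[150:225,335:435],(800,600),interpolation=2)
cv2.imwrite("pics/v3.png",a[...,::-1])
E
```

```text
(no output)
```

View pics/v3.png

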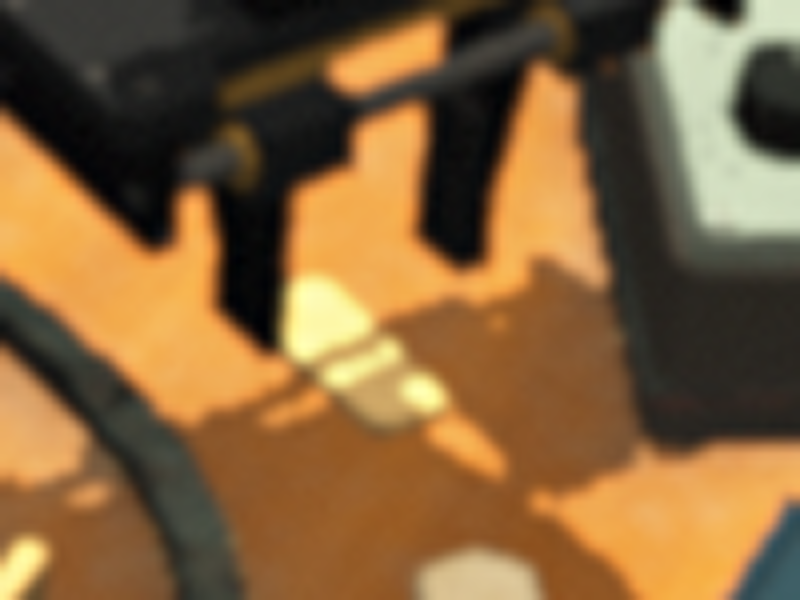

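The open fingers in the scene view have tips at (368,194) and (393,183). That is about 8 px above where the reported TCP projects, so the real tips are roughly 2 cm above the surface. I'll probe down in small steps and watch the force.

Request:
send_rows(
  targets=[
    {"dp":[0,0,-0.1],"dr":[0,0,0]},
    {"dp":[0,0,-0.2],"dr":[0,0,0]},
    {"dp":[0,0,-0.2],"dr":[0,0,0]},
  ],
)

```text
t: 5.05
tool_pos: [0.5672, -0.135, -0.0089]
orientation: [-0.0, 0.967, -0.256, -0.0]
wrist_force: [-0.2, -0.1, 0.4]
width: 0.0523
finger_force: 0.0
```

```bash
python3 - <<'E'
from h import *
s=arm.sense(); print(s["tool_pos"],s["qpos"],s["wrist_force"])
for n in("wrist","top","scene"): snap(n,f"pics/{n}4.png")
w=load('pics/wrist4.npz');t=load('pics/top4.npz')
for c in(w,t):print(proj(c,s["tool_pos"]).round())
a=cv2.resize(w["pixels"][180:480,170:490],(427,400));b=cv2.resize(t["pixels"][200:300,380:473],(372,400),interpolation=2)
cv2.imwrite("pics/v4.png",np.hstack([a,b])[...,::-1])
E
```

```text
[ 0.56722521 -0.13495421 -0.00888788] [-4.25128065e-01  7.66747796e-01  1.67601234e+00  1.64719339e-05
  6.99414711e-01  1.66382890e+00] [-0.17773273 -0.13681803  0.37855411]
[[322. 270.]]
[[424. 258.]]
```

View pics/v4.png

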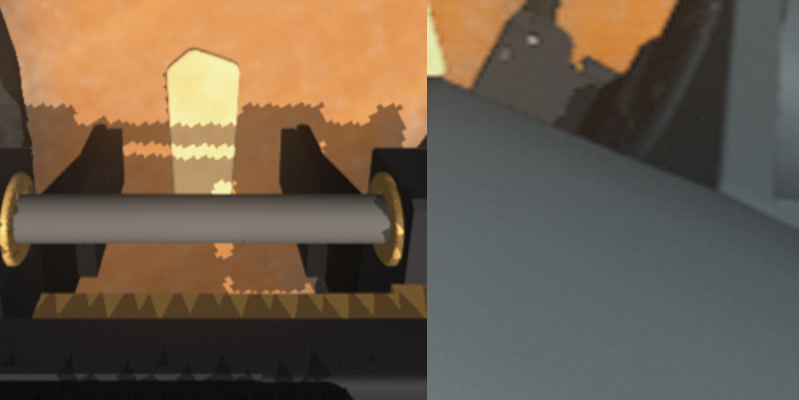

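```bash
python3 - <<'E'
from h import *
w=load('pics/wrist4.npz');s=load('pics/scene4.npz')
h=cv2.cvtColor(w["pixels"],cv2.COLOR_RGB2HSV).astype(int)
m=(h[...,1]<150)&(h[...,0]>14)&(h[...,2]>150)
for v in (235,245,255):
    x=np.where(m[v,280:360])[0]+280; P=ray(w,[(x.min()-.5,v),(x.max()+.5,v)],.005); print(v,x.min(),x.max(),np.linalg.norm(P[0]-P[1]),P[0])
print('R',w["R"].round(3))
o=-w["R"].T@w["t"]
for uv in((249,274),(391,276)):
    for z in(-.009,0,.01,.02,.03): P=ray(w,uv,z)[0]; print(uv,P.round(3),proj(s,P).round(0))
a=cv2.resize(s["pixels"][150:225,335:435],(800,600),interpolation=2)
cv2.imwrite("pics/v5.png",a[...,::-1])
E
```

```text
235 294 350 0.02640779304019744 [ 0.59383862 -0.13504229  0.005     ]
245 295 349 0.025673243445526395 [ 0.58941023 -0.13294485  0.005     ]
255 296 356 0.028690156200314464 [ 0.58491458 -0.13081555  0.005     ]
R [[-0.495 -0.869 -0.   ]
 [-0.832  0.475  0.286]
 [-0.248  0.142 -0.958]]
(249, 274) [ 0.584 -0.101 -0.009] [[363. 205.]]
(249, 274) [ 0.586 -0.105  0.   ] [[363. 201.]]
(249, 274) [ 0.589 -0.108  0.01 ] [[363. 195.]]
(249, 274) [ 0.592 -0.112  0.02 ] [[363. 190.]]
(249, 274) [ 0.594 -0.116  0.03 ] [[363. 185.]]
(391, 276) [ 0.547 -0.164 -0.009] [[393. 193.]]
(391, 276) [ 0.551 -0.165  0.   ] [[391. 189.]]
(391, 276) [ 0.555 -0.165  0.01 ] [[390. 185.]]
(391, 276) [ 0.56  -0.166  0.02 ] [[388. 180.]]
(391, 276) [ 0.565 -0.166  0.03 ] [[387. 175.]]
```

View pics/v5.png

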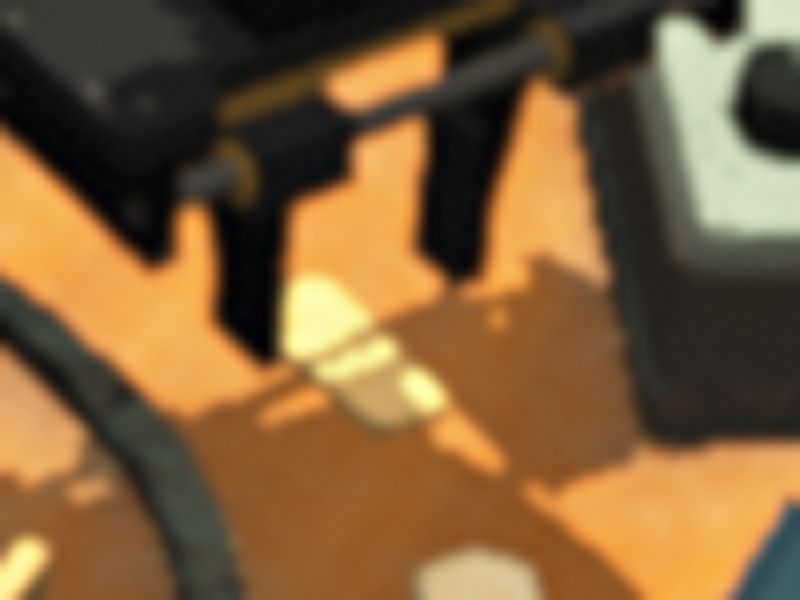

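Triangulating the fingertips from the wrist and scene views puts them at z ≈ 0.010 while the reported TCP is at -0.009. The reported TCP is therefore about 19 mm beyond the real fingertips, so I'll keep probing down to contact.

Request:
send_rows(
  targets=[
    {"dp":[0,0,-0.12],"dr":[0,0,0]},
    {"dp":[0,0,-0.24],"dr":[0,0,0]},
    {"dp":[0,0,-0.24],"dr":[0,0,0]},
  ],
)

```text
t: 5.58
tool_pos: [0.5671, -0.1349, -0.015]
orientation: [-0.0, 0.967, -0.256, -0.0]
wrist_force: [0.8, -0.2, 0.6]
width: 0.0521
finger_force: 0.0
```

Request:
send_rows(
  targets=[
    {"dp":[0,0,-0.05],"dr":[0,0,0]},
    {"dp":[0,0,-0.1],"dr":[0,0,0]},
    {"dp":[0,0,-0.1],"dr":[0,0,0]},
  ],
)

```text
t: 5.95
tool_pos: [0.5674, -0.1351, -0.0172]
orientation: [-0.0, 0.967, -0.256, -0.0]
wrist_force: [-0.9, 0.3, 0.1]
width: 0.0522
finger_force: 0.0
```

Request:
send_rows(
  targets=[
    {"dp":[0,0,0],"dr":[0,0,0]},
    {"dp":[0,0,0],"dr":[0,0,0]},
    {"dp":[0,0,0],"dr":[0,0,0]},
    {"dp":[0,0,0],"dr":[0,0,0]},
    {"dp":[0,0,0],"dr":[0,0,0]},
  ],
  gripper=0.6,
  newtons=15,
)

```text
t: 6.58
tool_pos: [0.5675, -0.1351, -0.0171]
orientation: [0.0, 0.967, -0.256, 0.0]
wrist_force: [-0.6, 0.6, -0.7]
width: 0.0182
finger_force: 0.0
```

Request:
send_rows(
  targets=[
    {"dp":[0,0,0],"dr":[0,0,0]},
    {"dp":[0,0,0],"dr":[0,0,0]},
    {"dp":[0,0,0],"dr":[0,0,0]},
    {"dp":[0,0,0],"dr":[0,0,0]},
  ],
  gripper=-0.2,
)

```text
t: 7.08
tool_pos: [0.5674, -0.1351, -0.0171]
orientation: [0.0, 0.967, -0.256, -0.0]
wrist_force: [1.0, -0.0, 0.3]
width: 0.0488
finger_force: 0.0
```

Request:
send_rows(
  targets=[
    {"dp":[0,0,-0.06],"dr":[0,0,0]},
    {"dp":[0,0,-0.12],"dr":[0,0,0]},
    {"dp":[0,0,-0.12],"dr":[0,0,0]},
  ],
)

```text
t: 7.45
tool_pos: [0.5673, -0.135, -0.0203]
orientation: [-0.0, 0.967, -0.256, -0.0]
wrist_force: [0.1, 0.7, 0.6]
width: 0.0521
finger_force: 0.0
```

Request:
send_rows(
  targets=[
    {"dp":[0,0,-0.06],"dr":[0,0,0]},
    {"dp":[0,0,-0.12],"dr":[0,0,0]},
    {"dp":[0,0,-0.12],"dr":[0,0,0]},
  ],
)

```text
t: 7.82
tool_pos: [0.5673, -0.135, -0.0233]
orientation: [-0.0, 0.967, -0.256, -0.0]
wrist_force: [0.7, -0.2, 0.1]
width: 0.0522
finger_force: 0.0
```

Request:
send_rows(
  targets=[
    {"dp":[0,0,-0.05],"dr":[0,0,0]},
    {"dp":[0,0,-0.1],"dr":[0,0,0]},
    {"dp":[0,0,-0.1],"dr":[0,0,0]},
  ],
)

```text
t: 8.2
tool_pos: [0.5675, -0.135, -0.0257]
orientation: [-0.0, 0.967, -0.256, -0.0]
wrist_force: [-0.2, 0.7, -0.0]
width: 0.0521
finger_force: 0.0
```

```bash
python3 - <<'E'
from h import *
s=arm.sense(); print(s["tool_pos"],s["wrist_force"])
w=snap("wrist","pics/wrist6.png");c=snap("scene","pics/scene6.png")
a=cv2.resize(w["pixels"][180:480,170:490],(400,375));b=cv2.resize(c["pixels"][155:230,345:425],(400,375),interpolation=2)
cv2.imwrite("pics/v6.png",np.hstack([a,b])[...,::-1])
E
```

```text
[ 0.56747829 -0.13499024 -0.02570097] [-0.17208262  0.72125012 -0.04057464]
```

View pics/v6.png

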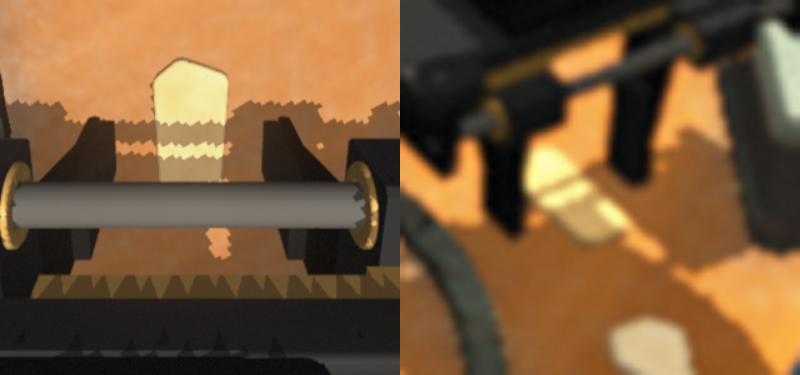

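The wrist view shows the plate centred between the fingers. The tips are still clear, but the geometry puts them about 2 mm above the surface, so the offset is near 28 mm. I'll close here and see if the plate is held.

Request:
send_rows(
  targets=[
    {"dp":[0,0,-0.03],"dr":[0,0,0]},
    {"dp":[0,0,-0.06],"dr":[0,0,0]},
    {"dp":[0,0,-0.06],"dr":[0,0,0]},
  ],
)

```text
t: 8.68
tool_pos: [0.5675, -0.135, -0.0271]
orientation: [-0.0, 0.967, -0.256, 0.0]
wrist_force: [0.9, -0.2, 0.8]
width: 0.052
finger_force: 0.0
```

Request:
send_rows(
  targets=[
    {"dp":[0,0,0],"dr":[0,0,0]},
    {"dp":[0,0,0],"dr":[0,0,0]},
    {"dp":[0,0,0],"dr":[0,0,0]},
    {"dp":[0,0,0],"dr":[0,0,0]},
  ],
  gripper=0.6,
)

```text
t: 9.18
tool_pos: [0.5675, -0.1351, -0.0271]
orientation: [-0.0, 0.967, -0.256, 0.0]
wrist_force: [0.4, 0.2, 0.7]
width: 0.0232
finger_force: 15.0
```

The plate is held: 23 mm opening at 15 N. Next I'll lift it and carry it to the plain tray.

Request:
send_rows(
  targets=[
    {"dp":[0,0,1.5],"dr":[0,0,0]},
    {"dp":[0.2,0.6,3.4],"dr":[0,0,0.14]},
    {"dp":[0.9,2.5,3.6],"dr":[0,0,0.28]},
    {"dp":[1.6,4.4,3.6],"dr":[0,0,0.42]},
    {"dp":[2.3,6.3,3.6],"dr":[0,0,0.552]},
    {"dp":[2.7,7.42,3.6],"dr":[0,0,0.552]},
    {"dp":[2.7,7.42,3.6],"dr":[0,0,0.552]},
    {"dp":[2.7,7.42,3.6],"dr":[0,0,0.552]},
  ],
)

```text
t: 10.18
tool_pos: [0.6343, 0.0498, 0.0626]
orientation: [0.0, 1.0, 0.017, -0.001]
wrist_force: [0.8, 0.1, 0.8]
width: 0.0234
finger_force: 15.0
```

```bash
python3 - <<'E'
from h import *
s=arm.sense(); print(s["tool_pos"],s["orientation"],s["width"],s["finger_force"])
w=snap("wrist","pics/wrist7.png");c=snap("scene","pics/scene7.png")
a=cv2.resize(w["pixels"],(400,300));b=cv2.resize(c["pixels"][130:270,240:400],(400,350),interpolation=2)
cv2.imwrite("pics/v7.png",np.hstack([cv2.copyMakeBorder(a,0,50,0,0,0),b])[...,::-1])
E
```

```text
[0.63425131 0.04977639 0.0626416 ] [ 2.43895030e-04  9.99856785e-01  1.69110991e-02 -6.03591201e-04] 0.02340464157688493 14.980383479705779
```

View pics/v7.png

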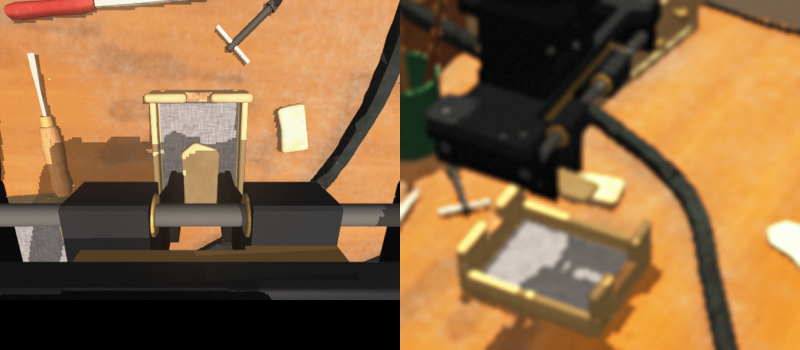

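The views show the plate held level and lined up over the plain tray's trough. Now I'll lower and release it.

Request:
send_rows(
  targets=[
    {"dp":[0.03,0.02,-1.2],"dr":[0,0,0]},
    {"dp":[0.03,0.02,-2.4],"dr":[0,0,0]},
    {"dp":[0.03,0.02,-3.1],"dr":[0,0,0]},
    {"dp":[0.03,0.02,-3.32],"dr":[0,0,0]},
    {"dp":[0.03,0.02,-3.32],"dr":[0,0,0]},
    {"dp":[0.03,0.02,-3.32],"dr":[0,0,0]},
  ],
)

```text
t: 11.02
tool_pos: [0.6366, 0.0508, -0.0191]
orientation: [0.0, 1.0, 0.017, 0.001]
wrist_force: [0.2, -0.1, -0.7]
width: 0.0232
finger_force: 15.0
```

Request:
send_rows(
  targets=[
    {"dp":[0,0,0],"dr":[0,0,0]},
    {"dp":[0,0,0],"dr":[0,0,0]},
    {"dp":[0,0,0.5],"dr":[0,0,0]},
    {"dp":[0,0,2],"dr":[0,0,0]},
    {"dp":[0,0,3.6],"dr":[0,0,0]},
    {"dp":[0,0,3.6],"dr":[0,0,0]},
  ],
  gripper=0.2,
)

```text
t: 11.78
tool_pos: [0.6391, 0.0508, 0.0746]
orientation: [0.0, 1.0, 0.017, 0.005]
wrist_force: [-0.3, -0.2, -0.7]
width: 0.035
finger_force: 0.0
```

Request:
send_rows(
  targets=[
    {"dp":[-0.1,1.5,0],"dr":[0,0,0.056]},
    {"dp":[-0.3,3.5,0],"dr":[0,0,0.056]},
    {"dp":[-0.46,5.86,0],"dr":[0,0,0.056]},
    {"dp":[-0.46,5.86,0],"dr":[0,0,0.056]},
    {"dp":[-0.46,5.86,0],"dr":[0,0,0.056]},
  ],
  gripper=-0.1,
)

```text
t: 12.4
tool_pos: [0.6236, 0.1973, 0.0694]
orientation: [0.0, 0.999, 0.045, -0.001]
wrist_force: [0.2, 0.5, 0.4]
width: 0.0479
finger_force: 0.0
```

```bash
python3 - <<'E' | grep -v cable
from meas import *
s=arm.sense(); print(s["tool_pos"],s["orientation"],s["width"])
w=snap("wrist","pics/wrist8.png")
h=cv2.cvtColor(w["pixels"],cv2.COLOR_RGB2HSV).astype(int)
print('tcp px',proj(w,s["tool_pos"]), 'pred',proj(w,[[.652,.2,.011],[.624,.1975,.02],[.72,.206,.011]]).round())
for v in range(20,260,20):
    x=np.where((h[v,250:390,1]<150))[0]+250
    if len(x): 
        g=max(np.split(x,np.where(np.diff(x)>2)[0]+1),key=len); print(v,g[0],g[-1],ray(w,(g.mean(),v),.012)[0][:2].round(4))
t=snap("top","pics/top8.png")
E
```

```text
[0.62359803 0.197281   0.06941869] [ 3.72050965e-04  9.98967226e-01  4.54315650e-02 -5.61780569e-04] 0.04785456403332363
tcp px [[322.23760755 270.86913453]] pred [[322. 194.]
 [322. 240.]
 [322.  79.]]
20 250 300 [0.7481 0.2351]
40 332 389 [0.7423 0.1862]
60 337 389 [0.732  0.1835]
80 373 389 [0.7223 0.1717]
100 306 323 [0.7077 0.2093]
120 314 322 [0.6966 0.2063]
140 315 321 [0.6849 0.2053]
160 315 321 [0.673  0.2042]
180 310 327 [0.6607 0.2028]
200 306 331 [0.648  0.2017]
220 304 333 [0.6349 0.2005]
240 305 333 [0.6215 0.199 ]
```

View pics/wrist8.png

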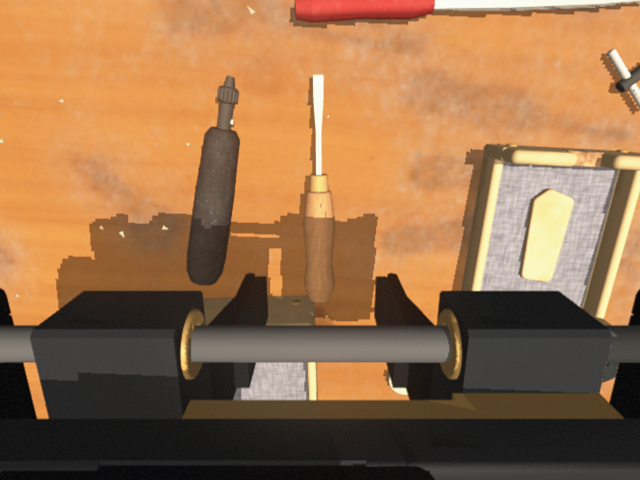

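The wrist view shows the graver centred under the gripper along column 320, the collet handle at (213,185), and the plate lying in the plain tray at (547,235). I'll descend and grip the graver.

Request:
send_rows(
  targets=[
    {"dp":[0,0.05,-1.2],"dr":[0,0,0]},
    {"dp":[0,0.05,-2.6],"dr":[0,0,0]},
    {"dp":[0,0.05,-3.5],"dr":[0,0,0]},
    {"dp":[0,0.05,-3.76],"dr":[0,0,0]},
    {"dp":[0,0.05,-3.76],"dr":[0,0,0]},
  ],
)

```text
t: 13.12
tool_pos: [0.6245, 0.1976, -0.0241]
orientation: [0.0, 0.999, 0.044, -0.0]
wrist_force: [-0.6, 0.6, 0.2]
width: 0.0482
finger_force: 0.0
```

Request:
send_rows(
  targets=[
    {"dp":[0,0,0],"dr":[0,0,0]},
    {"dp":[0,0,0],"dr":[0,0,0]},
    {"dp":[0,0,0],"dr":[0,0,0]},
    {"dp":[0,0,0],"dr":[0,0,0]},
    {"dp":[0,0,0],"dr":[0,0,0]},
  ],
  gripper=0.8,
  newtons=25,
)

```text
t: 13.75
tool_pos: [0.6243, 0.1988, -0.0238]
orientation: [-0.0, 0.999, 0.045, 0.0]
wrist_force: [-0.9, 0.5, 1.4]
width: 0.0148
finger_force: 25.0
```

Request:
send_rows(
  targets=[
    {"dp":[0,0,1.2],"dr":[0,0,0]},
    {"dp":[0,0,2.6],"dr":[0,0,0]},
    {"dp":[-0.1,-1.2,3.4],"dr":[0,0,0]},
    {"dp":[-0.3,-3.2,3.4],"dr":[0,0,-0.03]},
    {"dp":[-0.5,-5,3.4],"dr":[0,0,-0.056]},
    {"dp":[-0.63,-5.97,3.4],"dr":[0,0,-0.056]},
    {"dp":[-0.63,-5.97,3.4],"dr":[0,0,-0.056]},
    {"dp":[-0.63,-5.97,3.4],"dr":[0,0,-0.056]},
  ],
)

```text
t: 14.75
tool_pos: [0.6085, 0.0502, 0.0608]
orientation: [-0.0, 1.0, 0.017, -0.0]
wrist_force: [-0.2, 1.0, -1.4]
width: 0.0149
finger_force: 25.0
```

```bash
python3 - <<'E'
from h import *
s=arm.sense(); print(s["tool_pos"],s["orientation"],s["width"],s["finger_force"],s["torque"])
w=snap("wrist","pics/wrist9.png");c=snap("scene","pics/scene9.png")
a=cv2.resize(w["pixels"][60:420,140:540],(400,360));b=cv2.resize(c["pixels"][130:274,220:380],(400,360),interpolation=2)
cv2.imwrite("pics/v9.png",np.hstack([a,b])[...,::-1])
E
```

```text
[0.60847243 0.05019293 0.0608331 ] [-2.46838426e-04  9.99856526e-01  1.69371292e-02 -2.29976134e-05] 0.014859457773294189 25.00005841255188 [0.04460911 0.02095413 0.02500947]
```

View pics/v9.png

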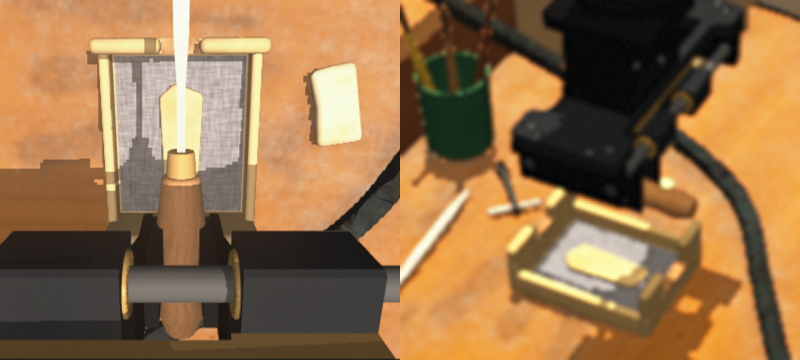

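The graver is held level over the plain tray, with its blade in line with the narrow notch at crop (180,45). Lowering.

Request:
send_rows(
  targets=[
    {"dp":[0,0,-1],"dr":[0,0,0]},
    {"dp":[0,0,-1.8],"dr":[0,0,0]},
    {"dp":[0,0,-2.3],"dr":[0,0,0]},
    {"dp":[0,0,-2.45],"dr":[0,0,0]},
    {"dp":[0,0,-2.45],"dr":[0,0,0]},
  ],
)

```text
t: 15.48
tool_pos: [0.6087, 0.0498, -0.0002]
orientation: [-0.0, 1.0, 0.017, 0.0]
wrist_force: [0.7, 0.1, -0.5]
width: 0.0148
finger_force: 25.0
```

Request:
send_rows(
  targets=[
    {"dp":[0,0,-0.06],"dr":[0,0,0]},
    {"dp":[0,0,-0.06],"dr":[0,0,0]},
  ],
)

```text
t: 15.72
tool_pos: [0.6088, 0.0494, -0.0013]
orientation: [0.0, 1.0, 0.017, 0.0]
wrist_force: [-0.1, 0.7, -0.3]
width: 0.0148
finger_force: 25.0
```

Request:
send_rows(
  targets=[
    {"dp":[0,0,0],"dr":[0,0,0]},
    {"dp":[0,0,0],"dr":[0,0,0]},
    {"dp":[0,0,0],"dr":[0,0,0]},
    {"dp":[0,0,1],"dr":[0,0,0]},
    {"dp":[0,0,2.5],"dr":[0,0,0]},
    {"dp":[0,0,3.2],"dr":[0,0,0]},
    {"dp":[0,0,3.2],"dr":[0,0,0]},
  ],
  gripper=0.1,
)

```text
t: 16.6
tool_pos: [0.6095, 0.0494, 0.0794]
orientation: [0.0, 1.0, 0.017, 0.002]
wrist_force: [-0.1, 0.5, -0.3]
width: 0.0392
finger_force: 0.0
```

Request:
send_rows(
  targets=[
    {"dp":[-0.5,-0.3,0.4],"dr":[0,0,-0.15]},
    {"dp":[-1.8,-1.4,0.4],"dr":[0,0,-0.3]},
    {"dp":[-3.2,-2.7,0.4],"dr":[0,0,-0.45]},
    {"dp":[-4.4,-3.8,0.4],"dr":[0,0,-0.6]},
    {"dp":[-4.9,-4.2,0.4],"dr":[0,0,-0.68]},
    {"dp":[-4.9,-4.2,0.4],"dr":[0,0,-0.68]},
    {"dp":[-4.9,-4.2,0.4],"dr":[0,0,-0.68]},
  ],
  gripper=0,
)

```text
t: 17.48
tool_pos: [0.4864, -0.0553, 0.0876]
orientation: [-0.0, 0.948, -0.317, -0.0]
wrist_force: [0.2, -0.2, -0.3]
width: 0.0437
finger_force: 0.0
```

```bash
cat > fin.py <<'E'
from meas import *
s=arm.sense(); print(s["tool_pos"],s["orientation"],s["width"])
w=snap("wrist","pics/wrist10.png")
def prof(c,box,z):
    m=mask(c,box,'bone'); v,u=np.where(m); P=ray(c,np.c_[u,v],z)[:,:2]*1000
    ang=np.radians(143); a=np.array([np.cos(ang),np.sin(ang)]); b=np.array([-a[1],a[0]])
    o=np.array([487,-56.]); S=(P-o)@a;T=(P-o)@b
    print('range',S.min().round(1),S.max().round(1),u.min(),u.max(),v.min(),v.max())
    for k in range(-40,48,6):
        q=T[abs(S-k)<2.5]
        if len(q): print(k,q.min().round(1),q.max().round(1),end=' | ')
    print()
prof(ct,(362,280,405,332),.006); prof(cs,(380,210,420,250),.006); prof(w,(260,60,390,262),.006)
# vise: blue silhouettes
for n,c,b in(('t',ct,(335,325,425,450)),('s',cs,(410,195,530,280))):
    h=cv2.cvtColor(c['pixels'],cv2.COLOR_RGB2HSV).astype(int); m=((h[...,0]>90)&(h[...,0]<125)&(h[...,1]>60)).astype(np.uint8)
    o=np.zeros_like(m);o[b[1]:b[3],b[0]:b[2]]=m[b[1]:b[3],b[0]:b[2]]
    k=max(cv2.findContours(o,0,2)[0],key=cv2.contourArea); print(n,cv2.approxPolyDP(k,4,True).reshape(-1,2).tolist())
for uv in((364,336),(399,336)):
    for z in(.05,.07,.09,.11,.13): P=ray(ct,uv,z)[0]; print(uv,P.round(3),proj(cs,P).round())
E
python3 fin.py|grep -v cable
```

```text
[ 0.48635787 -0.05531787  0.08760529] [-1.10361045e-04  9.48438387e-01 -3.16961487e-01 -1.70950959e-04] 0.043685486881680245
range -33.1 42.9 370 398 286 323
-34 -6.4 6.4 | -28 -12.3 13.1 | -22 -13.5 16.2 | -16 -14.3 15.3 | -10 -12.2 12.0 | -4 -9.5 9.7 | 2 -7.9 7.4 | 8 -7.6 7.7 | 14 -7.4 7.9 | 20 -7.2 8.1 | 26 -7.4 8.3 | 32 -6.8 7.4 | 38 -3.7 7.6 | 44 2.9 4.3 | 
range -32.7 47.4 386 413 218 245
-34 -8.9 4.4 | -28 -13.4 11.4 | -22 -16.1 15.5 | -16 -17.1 15.8 | -10 -18.1 13.0 | -4 -14.3 11.9 | 2 -13.5 7.7 | 8 -11.1 6.9 | 14 -10.4 7.6 | 20 -11.0 7.9 | 26 -10.7 7.2 | 32 -10.0 7.8 | 38 -9.3 6.8 | 44 -5.6 4.1 | 
range -79.8 27.1 260 347 107 261
-40 -42.0 -1.1 | -34 -42.2 -11.4 | -28 -41.7 12.0 | -22 -39.8 16.2 | -16 -15.0 16.2 | -10 -13.7 14.3 | -4 -11.7 10.9 | 2 -8.9 8.8 | 8 -7.6 6.8 | 14 -7.6 7.5 | 20 -7.6 7.5 | 26 -6.9 7.6 | 
t [[370, 384], [379, 392], [378, 386], [388, 391], [399, 385]]
s [[423, 231], [427, 257], [441, 268], [435, 275], [465, 274], [478, 265], [491, 269], [508, 253], [499, 233], [479, 219], [463, 244], [466, 224], [457, 221], [443, 238], [453, 212], [449, 209], [434, 214]]
(364, 336) [ 0.431 -0.015  0.05 ] [[422. 235.]]
(364, 336) [ 0.432 -0.013  0.07 ] [[422. 227.]]
(364, 336) [ 0.433 -0.011  0.09 ] [[423. 219.]]
(364, 336) [ 0.434 -0.009  0.11 ] [[423. 211.]]
(364, 336) [ 0.435 -0.006  0.13 ] [[423. 202.]]
(399, 336) [ 0.43  -0.074  0.05 ] [[434. 215.]]
(399, 336) [ 0.431 -0.071  0.07 ] [[435. 208.]]
(399, 336) [ 0.432 -0.068  0.09 ] [[435. 200.]]
(399, 336) [ 0.433 -0.064  0.11 ] [[435. 192.]]
(399, 336) [ 0.434 -0.061  0.13 ] [[435. 184.]]
```

```bash
python3 - <<'E'|grep -v cable
from meas import *
for uv in((434,303),(472,355)):
    for z in(.04,.06,.08): P=ray(ct,uv,z)[0]; print(uv,P.round(3),proj(cs,P).round())
h=cv2.cvtColor(cs['pixels'],cv2.COLOR_RGB2HSV).astype(int)
m=np.zeros((480,640),np.uint8); m[135:212,400:485]=((h[...,1]<90))[135:212,400:485]
k=max(cv2.findContours(m,0,2)[0],key=cv2.contourArea); print(cv2.approxPolyDP(k,3,True).reshape(-1,2).tolist())
m[135:212,400:485]=((h[...,1]<90)&(h[...,2]>110))[135:212,400:485]
k=max(cv2.findContours(m,0,2)[0],key=cv2.contourArea); print('topface',cv2.approxPolyDP(k,3,True).reshape(-1,2).tolist())
# wrist pose at plate grasp: body/box plan
w=load('pics/wrist6.npz'); print(-w['R'].T@w['t'])
E
```

```text
(434, 303) [ 0.485 -0.139  0.04 ] [[419. 191.]]
(434, 303) [ 0.485 -0.134  0.06 ] [[419. 184.]]
(434, 303) [ 0.485 -0.129  0.08 ] [[419. 177.]]
(472, 355) [ 0.396 -0.201  0.04 ] [[474. 187.]]
(472, 355) [ 0.398 -0.195  0.06 ] [[474. 180.]]
(472, 355) [ 0.4   -0.189  0.08 ] [[474. 173.]]
[[400, 141], [412, 144], [408, 167], [417, 203], [469, 202], [472, 180], [460, 142]]
topface [[414, 144], [422, 178], [471, 177], [459, 142]]
[ 0.63534622 -0.17317656  0.16541454]
```

Request:
send_rows(
  targets=[
    {"dp":[0.6,-0.46,-0.8],"dr":[0,0,0]},
    {"dp":[0.6,-0.46,-2],"dr":[0,0,0]},
    {"dp":[0.6,-0.46,-3],"dr":[0,0,0]},
    {"dp":[0.6,-0.46,-3.6],"dr":[0,0,0]},
    {"dp":[0.6,-0.46,-3.6],"dr":[0,0,0]},
  ],
)

```text
t: 18.15
tool_pos: [0.5006, -0.0665, -0.0028]
orientation: [-0.0, 0.948, -0.317, -0.001]
wrist_force: [-0.5, -0.1, 0.0]
width: 0.0437
finger_force: 0.0
```

Request:
send_rows(
  targets=[
    {"dp":[0,0,-0.3],"dr":[0,0,0]},
    {"dp":[0,0,-0.6],"dr":[0,0,0]},
    {"dp":[0,0,-0.85],"dr":[0,0,0]},
    {"dp":[0,0,-0.9],"dr":[0,0,0]},
    {"dp":[0,0,-0.9],"dr":[0,0,0]},
  ],
)

```text
t: 18.77
tool_pos: [0.5009, -0.0671, -0.0244]
orientation: [-0.0, 0.948, -0.318, -0.0]
wrist_force: [0.3, 0.1, 1.2]
width: 0.0436
finger_force: 0.0
```

Request:
send_rows(
  targets=[
    {"dp":[0,0,-0.09],"dr":[0,0,0]},
    {"dp":[0,0,-0.09],"dr":[0,0,0]},
    {"dp":[0,0,-0.09],"dr":[0,0,0]},
  ],
)

```text
t: 19.15
tool_pos: [0.501, -0.0671, -0.0265]
orientation: [-0.0, 0.948, -0.318, 0.0]
wrist_force: [-0.1, -0.1, -0.1]
width: 0.0438
finger_force: 0.0
```

Request:
send_rows(
  targets=[
    {"dp":[0,0,0],"dr":[0,0,0]},
    {"dp":[0,0,0],"dr":[0,0,0]},
    {"dp":[0,0,0],"dr":[0,0,0]},
    {"dp":[0,0,0],"dr":[0,0,0]},
  ],
  gripper=0.7,
  newtons=20,
)

```text
t: 19.65
tool_pos: [0.501, -0.0671, -0.0266]
orientation: [0.0, 0.948, -0.317, 0.0]
wrist_force: [-0.1, 0.4, 1.3]
width: 0.0289
finger_force: 19.9
```

Request:
send_rows(
  targets=[
    {"dp":[0,0,1.2],"dr":[0,0,0]},
    {"dp":[0,0,2.8],"dr":[0,0,0]},
    {"dp":[0.2,1.5,3.4],"dr":[0,0,0.12]},
    {"dp":[0.5,3.8,3.4],"dr":[0,0,0.26]},
    {"dp":[0.8,6.2,3.4],"dr":[0,0,0.4]},
    {"dp":[1.1,8.6,3.4],"dr":[0,0,0.54]},
    {"dp":[1.3,10.8,3.4],"dr":[0,0,0.68]},
    {"dp":[1.48,12.2,3.4],"dr":[0,0,0.757]},
  ],
)

```text
t: 20.65
tool_pos: [0.5375, 0.2407, 0.0583]
orientation: [-0.0, 0.998, 0.058, 0.0]
wrist_force: [-0.1, 0.0, -1.0]
width: 0.0288
finger_force: 19.9
```

Request:
send_rows(
  targets=[
    {"dp":[0,0,0],"dr":[0,0,0]},
    {"dp":[0,0,0],"dr":[0,0,0]},
  ],
)

```text
t: 20.9
tool_pos: [0.5373, 0.2374, 0.0581]
orientation: [0.0, 0.998, 0.055, -0.001]
wrist_force: [0.1, -0.4, -0.1]
width: 0.029
finger_force: 19.9
```

```bash
python3 - <<'E'
from h import *
s=arm.sense(); print(s["tool_pos"],s["orientation"],s["width"],s["finger_force"])
w=snap("wrist","pics/wrist11.png");c=snap("scene","pics/scene11.png")
a=w["pixels"][60:420,140:540];b=cv2.resize(c["pixels"][180:360,200:400],(400,360),interpolation=2)
cv2.imwrite("pics/v11.png",np.hstack([a,b])[...,::-1])
E
```

```text
[0.53727398 0.23743111 0.05812432] [ 2.88838230e-04  9.98471331e-01  5.52681287e-02 -5.92709544e-04] 0.028984514517144386 19.900648594193626
```

View pics/v11.png

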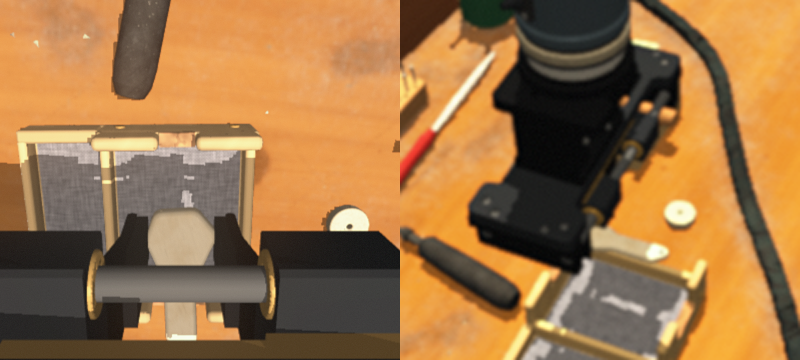

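The fin is held flat and lined up over the pocket tray's trough, with its broad end at crop (180,235). Lowering and releasing.

Request:
send_rows(
  targets=[
    {"dp":[0,0,-1.2],"dr":[0,0,0]},
    {"dp":[0,0,-2.2],"dr":[0,0,0]},
    {"dp":[0,0,-2.9],"dr":[0,0,0]},
    {"dp":[0,0,-3.11],"dr":[0,0,0]},
    {"dp":[0,0,-3.11],"dr":[0,0,0]},
    {"dp":[0,0,-3.11],"dr":[0,0,0]},
  ],
)

```text
t: 21.75
tool_pos: [0.5387, 0.2381, -0.0185]
orientation: [-0.0, 0.998, 0.055, 0.001]
wrist_force: [0.4, 0.2, -0.3]
width: 0.0289
finger_force: 19.9
```

Request:
send_rows(
  targets=[
    {"dp":[0,0,0],"dr":[0,0,0]},
    {"dp":[0,0,0],"dr":[0,0,0]},
    {"dp":[0,0,0],"dr":[0,0,0]},
    {"dp":[0,0,1],"dr":[0,0,0]},
    {"dp":[0,0,2.5],"dr":[0,0,0]},
    {"dp":[0,0,3.8],"dr":[0,0,0]},
    {"dp":[0,0,3.8],"dr":[0,0,0]},
  ],
  gripper=0.1,
)

```text
t: 22.62
tool_pos: [0.5401, 0.2385, 0.0784]
orientation: [-0.001, 0.998, 0.055, 0.003]
wrist_force: [1.0, -0.1, -0.4]
width: 0.0388
finger_force: 0.0
```

Request:
send_rows(
  targets=[
    {"dp":[1,0.2,0.2],"dr":[0,0,-0.1]},
    {"dp":[2.6,0.7,0.2],"dr":[0,0,-0.218]},
    {"dp":[4,1.14,0.2],"dr":[0,0,-0.218]},
    {"dp":[4,1.14,0.2],"dr":[0,0,-0.218]},
    {"dp":[4,1.14,0.2],"dr":[0,0,-0.218]},
  ],
  gripper=-0.15,
)

```text
t: 23.25
tool_pos: [0.6359, 0.266, 0.0789]
orientation: [0.001, 0.999, -0.054, -0.002]
wrist_force: [0.0, 0.7, 0.2]
width: 0.0504
finger_force: 0.0
```

```bash
python3 - <<'E'|grep -v cable
from meas import *
s=arm.sense(); print(s["tool_pos"],s["orientation"],s["width"])
w=snap("wrist","pics/wrist12.png"); V=w["pixels"].max(2).astype(int)
print(proj(w,[[.651,.265,.012],[.638,.2665,.025],[.716,.258,.012],[.685,.262,.012]]).round())
for v in range(50,260,15):
    x=np.where(V[v,270:375]<85)[0]+270
    if len(x):
        g=max(np.split(x,np.where(np.diff(x)>3)[0]+1),key=len); print(v,g[0],g[-1],ray(w,(g.mean(),v),.014)[0][:2].round(4))
E
```

```text
[0.63588321 0.2659672  0.07893651] [ 6.34175065e-04  9.98564625e-01 -5.35157252e-02 -2.08693538e-03] 0.05037345335636064
[[321. 211.]
 [321. 235.]
 [321. 107.]
 [320. 159.]]
170 303 306 [0.6791 0.2724]
185 303 305 [0.6695 0.2738]
200 302 307 [0.6597 0.2747]
215 301 306 [0.6497 0.2765]
230 301 335 [0.6384 0.2681]
245 301 336 [0.6279 0.269 ]
```

Request:
send_rows(
  targets=[
    {"dp":[0.08,0.06,-1.2],"dr":[0,0,0]},
    {"dp":[0.08,0.06,-2.6],"dr":[0,0,0]},
    {"dp":[0.08,0.06,-3.7],"dr":[0,0,0]},
    {"dp":[0.08,0.06,-4.1],"dr":[0,0,0]},
    {"dp":[0.08,0.06,-4.1],"dr":[0,0,0]},
    {"dp":[0.08,0.06,-4.1],"dr":[0,0,0]},
  ],
)

```text
t: 24.05
tool_pos: [0.6409, 0.2682, -0.0204]
orientation: [-0.0, 0.999, -0.054, 0.001]
wrist_force: [0.2, -0.2, -0.1]
width: 0.0499
finger_force: 0.0
```

Request:
send_rows(
  targets=[
    {"dp":[0,0,0],"dr":[0,0,0]},
    {"dp":[0,0,0],"dr":[0,0,0]},
    {"dp":[0,0,0],"dr":[0,0,0]},
    {"dp":[0,0,0],"dr":[0,0,0]},
    {"dp":[0,0,0],"dr":[0,0,0]},
  ],
  gripper=0.8,
  newtons=30,
)

```text
t: 24.68
tool_pos: [0.64, 0.2678, -0.0217]
orientation: [0.0, 0.999, -0.054, 0.0]
wrist_force: [-0.5, -1.3, 1.6]
width: 0.0183
finger_force: 30.0
```

Request:
send_rows(
  targets=[
    {"dp":[0,0,1.2],"dr":[0,0,0]},
    {"dp":[0,0,2.7],"dr":[0,0,0]},
    {"dp":[-0.6,-0.2,3.5],"dr":[0,0,0.06]},
    {"dp":[-2.4,-0.6,3.5],"dr":[0,0,0.14]},
    {"dp":[-4.2,-1.0,3.5],"dr":[0,0,0.218]},
    {"dp":[-5.44,-1.34,3.5],"dr":[0,0,0.218]},
    {"dp":[-5.44,-1.34,3.5],"dr":[0,0,0.218]},
    {"dp":[-5.44,-1.34,3.5],"dr":[0,0,0.218]},
  ],
)

```text
t: 25.68
tool_pos: [0.5055, 0.2348, 0.066]
orientation: [-0.0, 0.998, 0.055, 0.001]
wrist_force: [-0.1, 0.3, -0.5]
width: 0.0192
finger_force: 30.0
```

```bash
python3 - <<'E'|grep -v cable
from meas import *
s=arm.sense(); print(s["tool_pos"],s["orientation"],s["width"],s["finger_force"],s["torque"])
w=snap("wrist","pics/wrist13.png"); V=w["pixels"].max(2).astype(int)
# nose centre line, notch location: far board top z .042
T=np.array([.5155,.2355]);e=np.array([np.cos(.112),np.sin(.112)]);n=np.array([-e[1],e[0]])
for yy in(-10,0,10): print('notch pred',proj(w,[[*(T+e*.054+n*yy/1000),.042]]).round())
for yy in(-46,46): print('board ends pred',proj(w,[[*(T+e*.054+n*yy/1000),.042]]).round())
for v in range(50,250,15):
    x=np.where(V[v,270:375]<90)[0]+270
    if len(x):
        g=max(np.split(x,np.where(np.diff(x)>3)[0]+1),key=len); print(v,g[0],g[-1])
E
```

```text
[0.50552154 0.23480773 0.06596466] [-2.37089504e-04  9.98467737e-01  5.53223854e-02  1.24713153e-03] 0.019218553022007603 29.998742938041687 [ 0.00619889 -0.04219661 -0.04884384]
notch pred [[342. 140.]]
notch pred [[323. 140.]]
notch pred [[304. 140.]]
board ends pred [[410. 140.]]
board ends pred [[235. 140.]]
185 312 312
200 299 313
215 295 305
230 294 306
245 294 326
```

Request:
send_rows(
  targets=[
    {"dp":[-0.04,0,-1],"dr":[0,0,0]},
    {"dp":[-0.04,0,-1.8],"dr":[0,0,0]},
    {"dp":[-0.04,0,-2.4],"dr":[0,0,0]},
    {"dp":[-0.04,0,-2.58],"dr":[0,0,0]},
    {"dp":[-0.04,0,-2.58],"dr":[0,0,0]},
    {"dp":[-0.04,0,-2.58],"dr":[0,0,0]},
  ],
)

```text
t: 26.48
tool_pos: [0.5036, 0.2346, 0.0016]
orientation: [-0.0, 0.998, 0.055, 0.001]
wrist_force: [-0.5, -0.5, -0.1]
width: 0.0189
finger_force: 30.0
```

Request:
send_rows(
  targets=[
    {"dp":[0,0,-0.05],"dr":[0,0,0]},
    {"dp":[0,0,-0.05],"dr":[0,0,0]},
  ],
)

```text
t: 26.72
tool_pos: [0.5034, 0.2346, 0.0003]
orientation: [-0.0, 0.998, 0.055, 0.001]
wrist_force: [-0.9, 0.9, 1.0]
width: 0.0192
finger_force: 30.0
```

Request:
send_rows(
  targets=[
    {"dp":[0,0,0],"dr":[0,0,0]},
    {"dp":[0,0,0],"dr":[0,0,0]},
    {"dp":[0,0,0],"dr":[0,0,0]},
    {"dp":[0,0,0],"dr":[0,0,0]},
    {"dp":[0,0,1],"dr":[0,0,0]},
    {"dp":[0,0,2.5],"dr":[0,0,0]},
    {"dp":[0,0,3.2],"dr":[0,0,0]},
    {"dp":[0,0,3.2],"dr":[0,0,0]},
  ],
  gripper=0,
)

```text
t: 27.72
tool_pos: [0.5041, 0.2348, 0.0813]
orientation: [-0.0, 0.998, 0.055, 0.002]
wrist_force: [-0.0, 0.2, -0.0]
width: 0.0433
finger_force: 0.0
```

Request:
send_rows(
  targets=[
    {"dp":[0,-0.5,0.3],"dr":[0,0,0.18]},
    {"dp":[0.1,-1.5,0.3],"dr":[0,0,0.36]},
    {"dp":[0.3,-2.5,0.3],"dr":[0,0,0.54]},
    {"dp":[0.5,-3.5,0.3],"dr":[0,0,0.72]},
    {"dp":[0.62,-4.4,0.3],"dr":[0,0,0.9]},
    {"dp":[0.62,-4.4,0.3],"dr":[0,0,1.08]},
    {"dp":[0.62,-4.4,0.3],"dr":[0,0,1.26]},
    {"dp":[0.62,-4.4,0.3],"dr":[0,0,1.44]},
  ],
)

```text
t: 28.72
tool_pos: [0.5175, 0.1242, 0.086]
orientation: [-0.001, 0.712, 0.702, -0.001]
wrist_force: [0.7, -0.2, 0.4]
width: 0.0433
finger_force: 0.0
```

Request:
send_rows(
  targets=[
    {"dp":[0,0,0],"dr":[0,0,0.13]},
    {"dp":[0,0,0],"dr":[0,0,0.13]},
    {"dp":[0,0,0],"dr":[0,0,0.13]},
  ],
)

```text
t: 29.1
tool_pos: [0.518, 0.1244, 0.0868]
orientation: [-0.0, 0.668, 0.744, -0.0]
wrist_force: [0.1, 0.6, 0.8]
width: 0.0437
finger_force: 0.0
```

```bash
python3 - <<'E'|grep -v cable
from meas import *
s=arm.sense(); print(s["tool_pos"],s["orientation"],s["qpos"][5])
w=snap("wrist","pics/wrist14.png"); P=proj(w,[[.519,.1245,.008]])[0]; print(P)
u,v=P.astype(int)
obj('wheel',w,(u-50,v-50,u+50,min(v+50,262)),'bone',.008)
E
```

```text
[0.51798615 0.12441326 0.08676212] [-4.68816610e-04  6.67880774e-01  7.44268007e-01 -4.30623669e-04] -0.08229116331216126
[322.62305715 229.56256675]
wheel mean [518.6 124.9] rect c [518.6 125. ] size [26.4 26.1] axis deg 127.5 skew -0.11 ext -17.8 13.7
```

Request:
send_rows(
  targets=[
    {"dp":[0.03,0.02,-1.2],"dr":[0,0,0]},
    {"dp":[0.03,0.02,-2.6],"dr":[0,0,0]},
    {"dp":[0.03,0.02,-3.8],"dr":[0,0,0]},
    {"dp":[0.03,0.02,-4.4],"dr":[0,0,0]},
    {"dp":[0.03,0.02,-4.46],"dr":[0,0,0]},
    {"dp":[0.03,0.02,-4.46],"dr":[0,0,0]},
  ],
)

```text
t: 29.9
tool_pos: [0.5199, 0.125, -0.0234]
orientation: [0.001, 0.667, 0.745, 0.0]
wrist_force: [0.5, 0.4, -0.2]
width: 0.0435
finger_force: 0.0
```

Request:
send_rows(
  targets=[
    {"dp":[0,0,0],"dr":[0,0,0]},
    {"dp":[0,0,0],"dr":[0,0,0]},
    {"dp":[0,0,0],"dr":[0,0,0]},
    {"dp":[0,0,0],"dr":[0,0,0]},
  ],
  gripper=0.7,
  newtons=12,
)

```text
t: 30.4
tool_pos: [0.5196, 0.125, -0.0236]
orientation: [0.0, 0.667, 0.745, 0.0]
wrist_force: [-0.8, 0.1, 4.4]
width: 0.0238
finger_force: 12.1
```

Request:
send_rows(
  targets=[
    {"dp":[0,0,1.2],"dr":[0,0,0]},
    {"dp":[0,0,2.8],"dr":[0,0,0]},
    {"dp":[0,0.4,3.9],"dr":[0,0,0]},
    {"dp":[-0.1,2.2,3.9],"dr":[0,0,0]},
    {"dp":[-0.3,4.4,3.9],"dr":[0,0,0]},
    {"dp":[-0.46,6.4,3.9],"dr":[0,0,0]},
    {"dp":[-0.46,7.08,3.9],"dr":[0,0,0]},
    {"dp":[-0.46,7.08,3.9],"dr":[0,0,0]},
  ],
)

```text
t: 31.4
tool_pos: [0.5074, 0.3025, 0.0732]
orientation: [0.0, 0.666, 0.746, -0.0]
wrist_force: [0.0, -0.3, -1.2]
width: 0.0239
finger_force: 12.0
```

Request:
send_rows(
  targets=[
    {"dp":[0,0,-1],"dr":[0,0,0]},
    {"dp":[0,0,-2.2],"dr":[0,0,0]},
    {"dp":[0,0,-3.2],"dr":[0,0,0]},
    {"dp":[0,0,-3.4],"dr":[0,0,0]},
    {"dp":[0,0,-3.4],"dr":[0,0,0]},
  ],
)

```text
t: 32.02
tool_pos: [0.508, 0.3008, -0.0115]
orientation: [-0.0, 0.668, 0.744, -0.0]
wrist_force: [1.0, 0.3, -0.1]
width: 0.0238
finger_force: 12.0
```

Request:
send_rows(
  targets=[
    {"dp":[0,0,-0.12],"dr":[0,0,0]},
    {"dp":[0,0,-0.2],"dr":[0,0,0]},
    {"dp":[0,0,-0.2],"dr":[0,0,0]},
  ],
)

```text
t: 32.4
tool_pos: [0.5078, 0.302, -0.0162]
orientation: [0.0, 0.667, 0.745, 0.0]
wrist_force: [-0.0, 0.3, -0.1]
width: 0.0239
finger_force: 12.0
```

Request:
send_rows(
  targets=[
    {"dp":[0,0,0],"dr":[0,0,0]},
    {"dp":[0,0,0],"dr":[0,0,0]},
    {"dp":[0,0,0],"dr":[0,0,0]},
    {"dp":[0,0,1],"dr":[0,0,0]},
    {"dp":[0,0,3],"dr":[0,0,0]},
    {"dp":[0,0,5],"dr":[0,0,0]},
    {"dp":[0,0,6],"dr":[0,0,0]},
  ],
  gripper=0,
)

```text
t: 33.28
tool_pos: [0.509, 0.3025, 0.1365]
orientation: [0.001, 0.667, 0.745, 0.002]
wrist_force: [0.7, -0.1, -0.0]
width: 0.0438
finger_force: 0.0
```

Request:
send_rows(
  targets=[
    {"dp":[-0.5,-2,1],"dr":[0,0,-0.15]},
    {"dp":[-1,-4,2],"dr":[0,0,-0.3]},
    {"dp":[-1.5,-6.5,2.5],"dr":[0,0,-0.45]},
    {"dp":[-2,-9,2.5],"dr":[0,0,-0.6]},
    {"dp":[-2.5,-11.5,2.5],"dr":[0,0,-0.75]},
    {"dp":[-3,-14,2.5],"dr":[0,0,-0.9]},
    {"dp":[-3.5,-16.5,2.5],"dr":[0,0,-1.05]},
    {"dp":[-4,-19,2.5],"dr":[0,0,-1.2]},
  ],
)

```text
t: 34.28
tool_pos: [0.4088, -0.1665, 0.1962]
orientation: [0.0, 0.972, 0.236, 0.0]
wrist_force: [0.8, -0.5, 0.3]
width: 0.0434
finger_force: 0.0
```

```bash
python3 - <<'E'
from h import *
t=snap("top","pics/top15.png")["pixels"];c=snap("scene","pics/scene15.png")["pixels"]; w=snap("wrist","pics/wrist15.png")["pixels"]
a=cv2.resize(t[165:335,155:395],(800,567),interpolation=2)[:, :]
a=cv2.resize(t[165:335,155:395],(423,300),interpolation=2);b=cv2.resize(c[195:405,195:375],(377,440),interpolation=2)
d=cv2.resize(t[180:255,290:360],(280,300),interpolation=2)
o=np.zeros((600,800,3),np.uint8); o[:300,:423]=a; o[:440,423:]=b; o[300:600,:280]=d
cv2.imwrite("pics/v15.png",o[...,::-1])
E
```

```text
(no output)
```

View pics/v15.png

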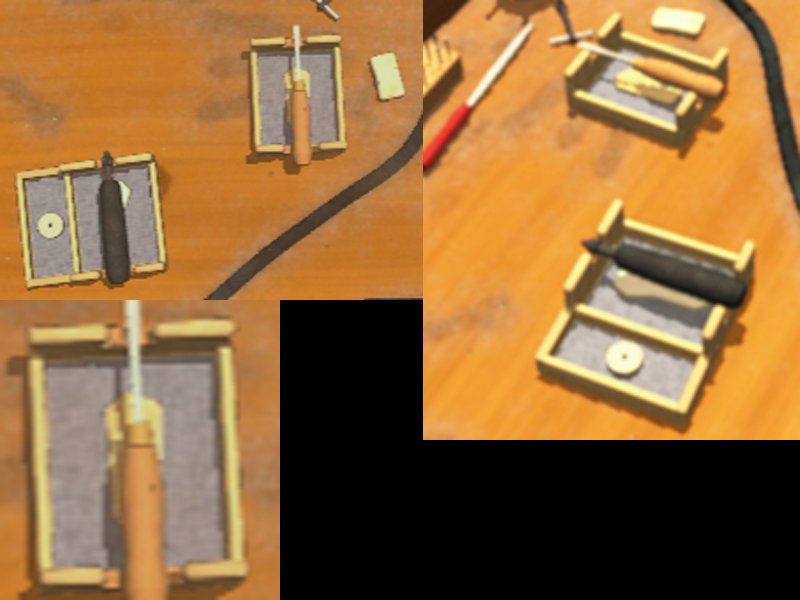

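The final views show both kits seated:
- **Engraving kit:** the graver lies level over the plate, its handle and blade in the notches.
- **Polishing kit:** the collet handle lies over the fin, its nose in the narrow notch at (107,160), and the wheel is flat in the pocket at (50,225).
- **Offcut:** it hasn't been moved.

I'm handing in the job.

```bash
python3 -c "
from bench import arm
print(arm.job_done())"
```

```text
the job is handed in; nothing more can be done
None
```

Both kits are in their trays as asked and the job is handed in at about 34 s: my last pictures show every piece in place and the offcut untouched, but the hand-in returned no verdict.

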